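# Start a silver-plated bolt in its threaded boss

## Task

Take the orange knob of the starting jig's crank and turn the bolt backward (counterclockwise seen from above) until you notice it drop into the start of its thread, then turn it forward (clockwise) one turn from there. Finish still holding the knob in the fingers with the crank standing still, so that the bolt is held started; do not let go. Leave the loose hardware on the shelf and the gate alone.

Things in the scene. Friction and masses are not known exactly. Their poses are not given: they have to be found in the camera images.
- bush (a point): Starting jig: fixed aluminium C-shaped stand, foot 150 x 110 x 12 mm, top arm's upper face 135 mm above the shelf. This point is on its brass bush, 139 mm above the shelf, on the upright axis about which the crank turns. x points to the stand's column, z up. Under the arm a chrome socket holds a twelve-point bolt down on a steel threaded boss 52 mm across.
- hub (a point): Centre of the upper face of the crank's hub, on the spindle axis, 156 mm above the shelf while the bolt has not dropped (17 mm above bush); it turns and sinks with the bolt. Its x axis points along the dark steel crank arm (20 mm wide, upper face 2 mm below this point) to the knob pin 48 mm away; z up.
- sleeve: Orange knob: upright cylinder 24 mm in diameter, 46 mm tall; origin at the centre of its underside, z up. Its axis stands 48 mm from the crank's axis. It spins freely on its pin, so it can be pinched from above and carried round a level circle with the gripper's yaw fixed. Keep the fingertips above the crank arm.
- float (a joint): How high (m) the orange knob stands on its pin above the crank arm: it slides 0 to 0.032 with slight friction (about 1.2 N). 0.006 to 0.010 at the start. A knob held at one height lets the crank and bolt sink freely beneath it; this reading then grows.
- crank (a joint): Angle of crank and bolt, rad; grows when turned forward (clockwise from above). At 0 the arm points along the jig's x. The drop comes at an unknown angle, 0.7 to 3.3 rad backward of the start; about 1.3 rad further back the thread blocks. Turned forward before the drop, it meets a blunt shoulder. Turning takes about 1 N at the knob.
- quill (a joint): How far the bolt, socket and crank have sunk, in m. 0 at the start: the bolt rides level on the boss face. Turning backward past the thread start, it falls under its own weight by 8 mm (reading 0.008 at the thread start, a little less, down to 0.006, if turned further back). Turned forward from there it sinks 8 mm a turn, to 0.016 after one turn; the thread ends about 0.4 turn later.
- gate (a joint): Hinge angle in rad of the low steel gate (57 mm tall, 0.38 m long) in the rail nearest the robot; 0 shut, as at the start. To be left alone.
- bolt0: Loose silver-plated twelve-point bolt standing on its head, 27 mm across, 51 mm tall; origin under its centre. Bystander.
- bolt1: As bolt0. Bystander.
- bolt2: As bolt0. Bystander.
- socket: Loose chrome socket, 32 mm diameter, 36 mm tall; origin under its centre. Bystander.
- cap: Loose black nylon flange cap, 70 mm diameter, 20 mm tall; origin under its centre. Bystander.
- washers: Bronze washers on a short upright rod with a 44 mm steel foot, 56 mm tall, one loose piece; origin under its centre. Bystander.
Things that resemble listed ones, but are neither listed nor needed, are in the scene too. Leave any blue or turquoise look-alike of the part that bears bush alone.

How it is judged:
By the outcome, as a careful person would: the job done as asked, in the order asked, and still so for the second after the job is handed in, while the arm keeps its last pose, push and grip.
It also fails if it takes over 64 s, if anything falls off the work surface, if the arm or the gripper's body presses on something with over 40 N, if the wrist force passes 120 N, or if a joint passes its speed limit or range.

## Robot

A 6-joint arm with a two-finger parallel gripper is mounted at the origin on the work surface. World frame = base frame: x ahead of the robot, y to its left, z up, the work surface at z = 0. Lengths are in m, angles in degrees, forces in N, time in s.
With the tool pointing down it reaches from about 0.4 to 0.825 m from the base axis. Payload 7 kg.
Tool frame: the origin (TCP) lies midway between the tips of the shut fingers; the grasp point (between the pads) lies 19 mm behind it; z points along the fingers, y is the direction in which the jaws open and shut (so a half turn about z gives the same grasp; the last joint's range is limited). The gripper opens to 88 mm and grips with 3 to 60 N. Pads are 19 mm wide; open, the fingers measure 130 mm over their backs; the gripper's body (78 mm by 193 mm) begins 47 mm behind the grasp point.
Start: joints at [93.341, 20.546, 0.682, 0, -70.136, -16.507], TCP at [0.154, 0.657, 0.227] pointing down, gripper open.
Joint ranges: [-176.03, 176.03], [-82.01, 121.73], [-58.28, 71.71], [-173.87, 95.51], [-174.79, -0.11], [-173.66, 173.66]. Speed limits (degrees/s): [136.94, 136.94, 172.46, 180, 180, 180].

## Interface

Orientations are given as [roll, pitch, yaw] about the fixed x, y, z axes, in that order (R = Rz(yaw) Ry(pitch) Rx(roll)).
In Python, from plant import sensors, viewer, r gives the robot as it stands. The module is installed in compiled form; this text tells all that it offers.
- The arm moves only by the shell command python3 -m handwheel 'ROWS' [OPENING] [FORCE]. ROWS is JSON, one flat list of numbers, 6 for each row, row after row: the shift along the world's x, y, z in cm, then the turn, a rotation vector about the world's x, y, z in rad. In form: [tx, ty, tz, wx, wy, wz, tx, ty, tz, wx, wy, wz, ...]. A call has 1 to 8 rows; each row is the pose to reach, as a shift and turn from the pose measured when the call began; what a row does not reach only later rows make up. A row lasts 1/10 s, in which the tool goes at most 50 mm and 8.59 degrees, less where a joint would pass 70% of its speed; a pose out of reach is approached as far as the arm can. A call with a gripper value outside its range is refused whole. OPENING is the closure in counts, from 0 (fully open) to 255 (shut), set as the call begins (- or left out, the last holds). The fingers move at their own pace and stop on an object; FORCE is the grip in N (left out, the last holds). Time passes only in rows, so rows that repeat a pose let the fingers close. It gives the time, the measured TCP pose, the force and the opening at its end, in the units of the state.
- sensors.get_state(): the state, without advancing time (a new reading comes with each control period).
- viewer.capture(name): name is "scene" or "top" or "wrist"; returns a dict with "img" (400x640x3 uint8, red, green, blue), "camera_matrix" (3x3 intrinsics, pixels), "camera_from_world" (4x4, takes a point from world to camera coordinates); the wrist camera has in their place "mount" (4x4, takes a point from camera to tool coordinates, whose origin is the TCP and whose axes are the flange's). Camera axes: x right, y down, z forward; pixel columns grow to the right and rows downward; lengths in m; the calibration is good to about 2 mm. The wrist camera is an equidistant fisheye: a pixel r from the principal point sees the ray r / f radians off the axis. A picture is of the moment at which its call begins: read the wrist's pose just before it. There is no depth.
- r.close_job(): hands the job in, once; it reports no verdict.
The state is a dict: "time_s": time; "joints": joint angles; "qd": joint speeds; "joint_torque": joint torques, N m; "tcp_pos": TCP position; "eef_rot": TCP orientation; "contact_force": force on the tool from outside, world axes, zero at the start; "moment": the same for the moment, N m; "gripper_width": finger opening in m.
Only numpy, scipy, OpenCV 4.12 (cv2) and the standard library are available. Lean on these libraries where they do the work, as an engineer would, in place of code of your own. Each camera call takes 0.05 s, during which the arm holds its last target.

## Working session

There is one attempt and no reset: what is moved stays moved. The work goes in short steps, Python scripts to look and compute and a shell command to move; the robot and the scene stay as the last step left them, time stands still between calls to the robot, and variables do not carry over. Pictures are saved under pics/ and viewed, and the job is handed in when it is done.

```bash
mkdir -p pics
python3 - <<'E'
from plant import sensors, viewer, r
import cv2
s=sensors.get_state()
for k,v in s.items(): print(k,v)
for n in ("scene","top","wrist"):
    c=viewer.capture(n); cv2.imwrite(f"pics/{n}0.png",c["img"][:,:,::-1])
    print(n,c["camera_matrix"].tolist() if "camera_matrix" in c else c.keys())
E
```

```text
time_s 0.0
joints [ 9.33400765e+01  2.05900443e+01  6.33266568e-01 -1.82639181e-02
 -7.01340725e+01 -1.65061713e+01]
qd [ 0.04571036  0.04694409 -0.00117294 -0.05449439  0.05475744 -0.03585223]
joint_torque [ 6.34057469e-04 -5.82718027e+01  2.93066901e+01  6.99789271e+00
  7.08003514e-03 -1.44859014e-04]
tcp_pos [0.15368217 0.65678032 0.22564035]
eef_rot [ 1.79908015e+02 -9.35280658e-03 -1.31723073e+01]
contact_force [-0.37561616  0.6613827   0.19302258]
moment [0.01008872 0.045381   0.01292472]
gripper_width 0.08738609860141094
scene [[457.27425173436114, 0.0, 312.26713987564335], [0.0, 457.27425173436114, 199.0350956632872], [0.0, 0.0, 1.0]]
top [[454.2828166800054, 0.0, 314.8248464035302], [0.0, 454.2828166800054, 196.47137260308176], [0.0, 0.0, 1.0]]
wrist [[309.70691628693146, 0.0, 317.308047517924], [0.0, 309.70691628693146, 196.01925097329223], [0.0, 0.0, 1.0]]
```

View pics/scene0.png

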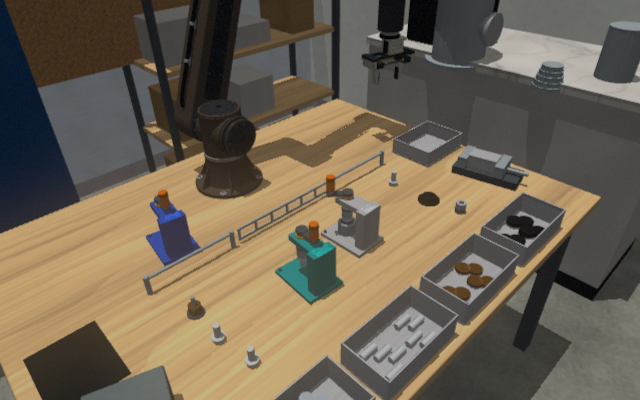

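View pics/top0.png

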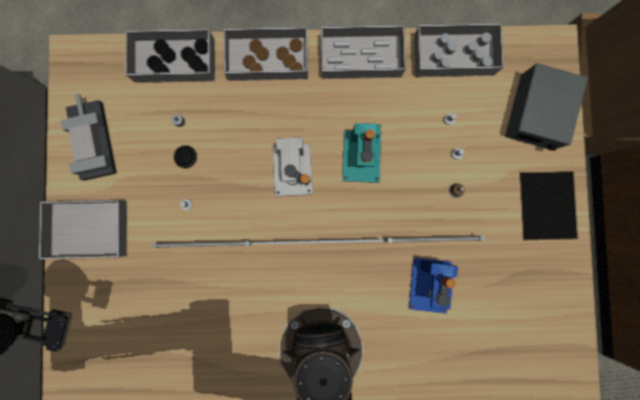

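View pics/wrist0.png

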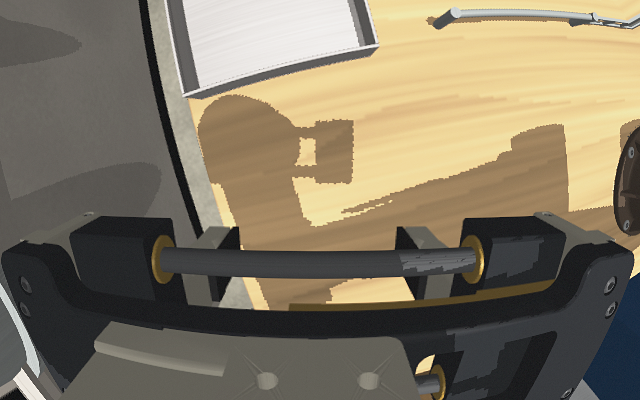

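Candidates for the orange knob:
- Aluminium (grey) stand: top (304,179), scene (331,184).
- Turquoise look-alike: top (370,134), scene (314,231).
- Blue look-alike: top (450,283), scene (163,198).

By the description I choose the grey aluminium one, and I'll check it in a crop.

```bash
cat > h.py <<'E'
import numpy as np, cv2
def ray(c,uv):
    K=c["camera_matrix"];T=np.asarray(c["camera_from_world"])
    d=np.linalg.inv(K)@np.array([uv[0],uv[1],1.]); R=T[:3,:3]
    return -R.T@T[:3,3], R.T@d
def onz(c,uv,z):
    o,d=ray(c,uv); return o+d*(z-o[2])/d[2]
def proj(c,p):
    T=np.asarray(c["camera_from_world"]); q=T[:3,:3]@np.asarray(p)+T[:3,3]; q=c["camera_matrix"]@q; return q[:2]/q[2]
def tri(l):
    A=0;b=0
    for o,d in l:
        d=d/np.linalg.norm(d);P=np.eye(3)-np.outer(d,d);A=A+P;b=b+P@o
    return np.linalg.solve(A,b)
def omask(img):
    h=cv2.cvtColor(img,cv2.COLOR_RGB2HSV); return cv2.inRange(h,(5,170,120),(16,255,255))
E
python3 - <<'E'
from plant import sensors, viewer, r
from h import *
S=viewer.capture("scene");T=viewer.capture("top")
for n,c,b in (("s",S,(290,150,400,270)),("t",T,(260,120,330,210))):
    im=c["img"][b[1]:b[3],b[0]:b[2]]
    k=5
    cv2.imwrite(f"pics/c{n}.png",cv2.resize(im,None,fx=k,fy=k,interpolation=cv2.INTER_CUBIC)[:,:,::-1])
    m=omask(c["img"]); N,_,st,ce=cv2.connectedComponentsWithStats(m)
    for i in range(1,N):
        if st[i,4]>15: print(n,st[i],ce[i])
    print(np.linalg.inv(c["camera_from_world"])[:3,3])
print(sensors.get_state()["time_s"])
E
```

```text
s [326 174   8   5  31] [329.90322581 176.35483871]
s [158 190   9   5  36] [162.05555556 192.05555556]
s [309 221   9   6  47] [313.08510638 223.63829787]
[ 1.21498738 -0.70902653  0.85766807]
t [366 131   7   6  21] [369.04761905 133.28571429]
[0.34881054 0.01572823 1.33565817]
0.25
```

View pics/cs.png

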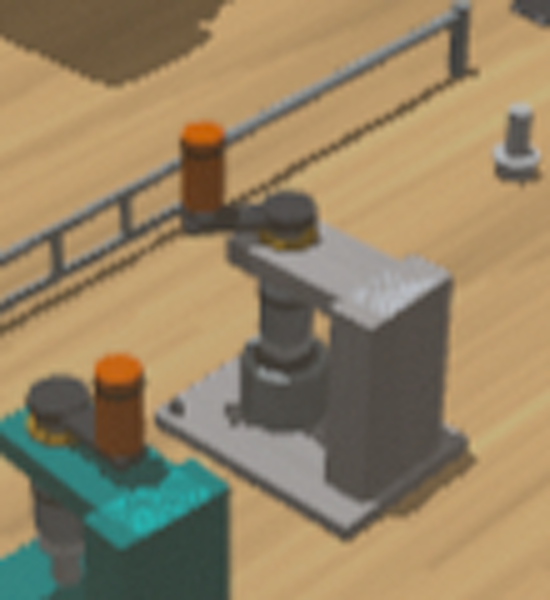

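View pics/ct.png

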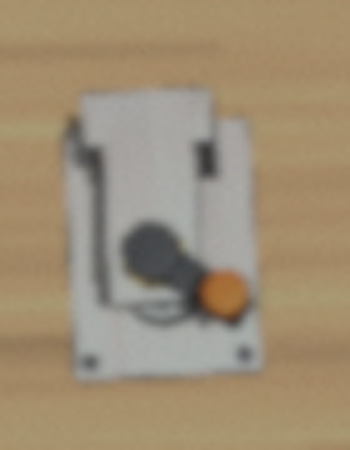

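The crop shows the grey aluminium C-stand with its column away from the robot: hub at scene (348,191) and top (290,170), knob top at scene (330.6,176.6) and top (304.6,177.8). The choice is confirmed, so now I'll triangulate.

Run:
```python
from plant import sensors, viewer, r
from h import *
S=viewer.capture("scene");T=viewer.capture("top")
k=0.4
ks=(203/5+290-k,133/5+150-k);kt=(225/5+260-k,291/5+120-k)
hs=(291/5+290-k,205/5+150-k);ht=(150/5+260-k,251/5+120-k)
print("knob tri",tri([ray(S,ks),ray(T,kt)]),onz(S,ks,.208),onz(T,kt,.208))
print("hub tri",tri([ray(S,hs),ray(T,ht)]),onz(S,hs,.156),onz(T,ht,.156))
# stand foot corners top view z=.012 (robot side), column top corners z=.135
for p in ((75,378),(262,373)): print("foot",onz(T,(p[0]/5+260-k,p[1]/5+120-k),.012))
for p in ((82,92),(212,88),(105,303),(190,300)): print("arm",onz(T,(p[0]/5+260-k,p[1]/5+120-k),.135))
# refined circle centroid of orange in top view, loose mask
im=T["img"][160:195,290:320].astype(int); m=(im[:,:,0]-im[:,:,2]>110)
ys,xs=np.nonzero(m); print("orange",m.sum(),xs.mean()+290,ys.mean()+160,onz(T,(xs.mean()+290,ys.mean()+160),.208))
```

```text
knob tri [0.47341071 0.03240467 0.20862964] [0.47185407 0.03188311 0.208     ] [0.47447624 0.03351182 0.208     ]
hub tri [0.5013961  0.07239032 0.15636881] [0.50050107 0.07198312 0.156     ] [0.50209713 0.07310211 0.156     ]
foot [0.44706712 0.12518984 0.012     ]
foot [0.44770754 0.01593809 0.012     ]
arm [0.59110193 0.10896074 0.135     ]
arm [0.59184896 0.03946059 0.135     ]
arm [0.47753048 0.098493   0.135     ]
arm [0.47819269 0.05334288 0.135     ]
orange 0 nan nan [nan nan nan]<stdin>:14: RuntimeWarning: Mean of empty slice.
  ret = ret.dtype.type(ret / rcount)
```

The two views agree within 2–3 mm:
- Knob axis is about (0.4735, 0.0324), top at 0.209 (expected 0.208).
- Hub is about (0.5014, 0.0724, 0.156), giving a radius of 49 mm (expected 48).

Moving over now.

```bash
python3 -m handwheel '[3,-2.5,1,0,0,0, 6,-5,2,0,0,0, 9,-7.5,3,0,0,0, 12,-10,4,0,0,0, 15,-12.5,4.5,0,0,0, 18,-15,4.5,0,0,0, 21,-18,4.5,0,0,0, 24,-21,4.5,0,0,0]' 0 20
python3 -m handwheel '[2,-4,0,0,0,0, 4,-8,0,0,0,0, 5,-12,0,0,0,0, 6,-16,0,0,0,0, 7,-20,0,0,0,0, 8,-24,0,0,0,0, 8,-28,0,0,0,0, 8,-32,0,0,0,0]'
```

```text
time_s: 1.15
tcp_pos: [0.3947, 0.4459, 0.2715]
eef_rot: [180.0, -0.0, -13.1]
contact_force: [0.5, 0.3, 0.6]
gripper_width: 0.088
time_s: 1.95
tcp_pos: [0.4746, 0.1242, 0.2716]
eef_rot: [-180.0, -0.0, -13.2]
contact_force: [0.7, -0.8, -0.4]
gripper_width: 0.0876
```

```bash
python3 -m handwheel '[0,-3,0,0,0,0, 0,-6,0,0,0,0, -0.1,-8,0,0,0,0, -0.1,-9.2,0,0,0,0, -0.1,-9.2,0,0,0,0]'
python3 - <<'E'
from plant import sensors, viewer, r
from h import *
s=sensors.get_state(); print(s["tcp_pos"],s["eef_rot"],s["joints"])
for n in ("wrist","scene","top"):
    c=viewer.capture(n); cv2.imwrite(f"pics/{n}1.png",c["img"][:,:,::-1])
    if n=="wrist": print(c["mount"])
E
```

```text
time_s: 2.45
tcp_pos: [0.4735, 0.0313, 0.2718]
eef_rot: [-180.0, -0.0, -13.3]
contact_force: [0.3, -0.1, -0.1]
gripper_width: 0.0879
[0.47354015 0.03127285 0.27182321] [-1.79971503e+02 -3.62104515e-02 -1.32513904e+01] [ 2.76183443e+01 -4.48478495e-01 -1.93950624e+01  2.26838678e-03
 -7.10073873e+01  4.91295369e+01]
[[ 2.28029817e-04 -9.66694797e-01 -2.55931859e-01  6.87764667e-02]
 [ 9.99999962e-01  1.81566234e-04  2.05174435e-04 -8.12450813e-04]
 [-1.51872475e-04 -2.55931896e-01  9.66694803e-01 -1.58203759e-01]
 [ 0.00000000e+00  0.00000000e+00  0.00000000e+00  1.00000000e+00]]
```

View pics/wrist1.png

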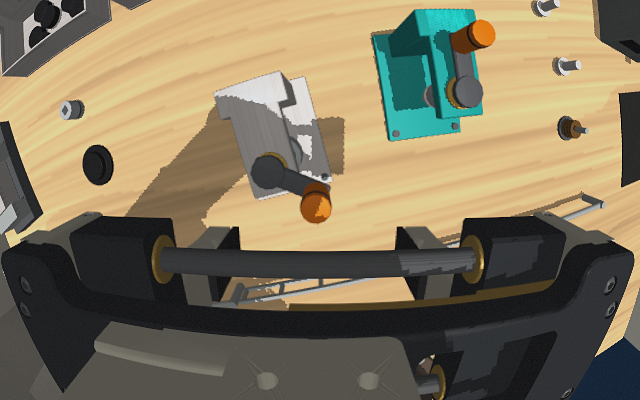

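View pics/scene1.png

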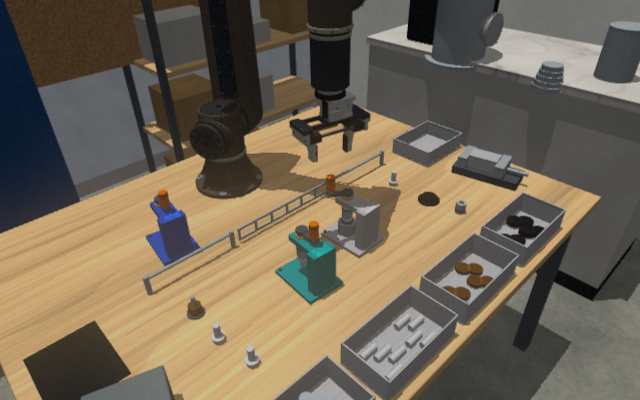

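The wrist view shows the knob at about (316,207) and the hub at (268,170), under the turned grey stand. Cross-checking with a wrist ray.

```bash
cat >> h.py <<'E'
from scipy.spatial.transform import Rotation as Ro
def wray(c,uv,tcp,eul):
    K=c["camera_matrix"];f=K[0,0];d=np.array([uv[0]-K[0,2],uv[1]-K[1,2]]);rr=np.linalg.norm(d);th=rr/f
    v=np.array([*(np.sin(th)*d/max(rr,1e-9)),np.cos(th)]);M=np.asarray(c["mount"])
    R=Ro.from_euler("xyz",eul,degrees=True).as_matrix()
    return tcp+R@M[:3,3], R@M[:3,:3]@v
def wonz(c,uv,z,s):
    o,d=wray(c,uv,s["tcp_pos"],s["eef_rot"]); return o+d*(z-o[2])/d[2]
E
python3 - <<'E'
from plant import sensors, viewer, r
from h import *
s=sensors.get_state();c=viewer.capture("wrist")
im=c["img"][140:250,230:350]; cv2.imwrite("pics/w1c.png",cv2.resize(im,None,fx=5,fy=5,interpolation=cv2.INTER_CUBIC)[:,:,::-1])
print(wonz(c,(316,207),.208,s),wonz(c,(268,170),.156,s))
E
```

```text
[0.47568464 0.03413073 0.208     ] [0.50418014 0.07227096 0.156     ]
```

View pics/w1c.png

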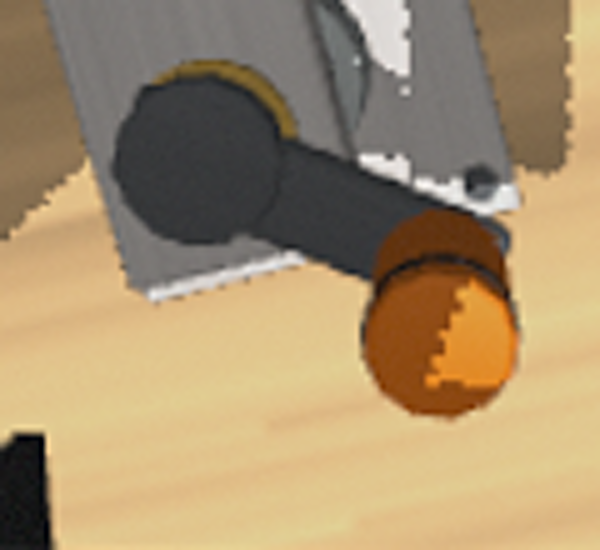

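```bash
python3 -m handwheel '[0.1,0.2,-2,0,0,0, 0.1,0.2,-4,0,0,0, 0.1,0.2,-6,0,0,0, 0.1,0.2,-8,0,0,0, 0.1,0.2,-9,0,0,0, 0.1,0.2,-9.9,0,0,0, 0.1,0.2,-9.9,0,0,0]'
python3 - <<'E'
from plant import sensors, viewer, r
from h import *
s=sensors.get_state();c=viewer.capture("wrist");S=viewer.capture("scene")
a=cv2.resize(c["img"][120:300,200:440],None,fx=3,fy=3); cv2.imwrite("pics/w2c.png",a[:,:,::-1])
b=cv2.resize(S["img"][100:260,260:420],None,fx=4,fy=4,interpolation=cv2.INTER_CUBIC)[:600]; cv2.imwrite("pics/s2c.png",b[:,:,::-1])
E
```

```text
time_s: 3.35
tcp_pos: [0.4744, 0.0351, 0.1718]
eef_rot: [180.0, 0.1, -13.1]
contact_force: [-0.0, -0.3, -1.2]
gripper_width: 0.0877
```

View pics/w2c.png

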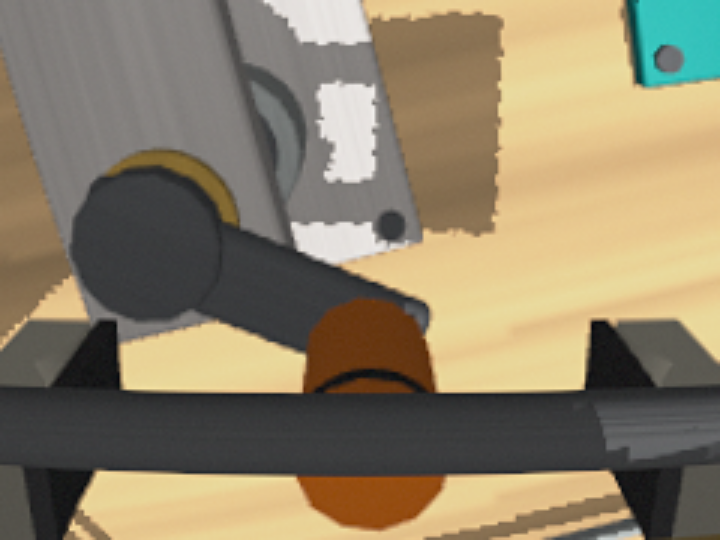

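View pics/s2c.png

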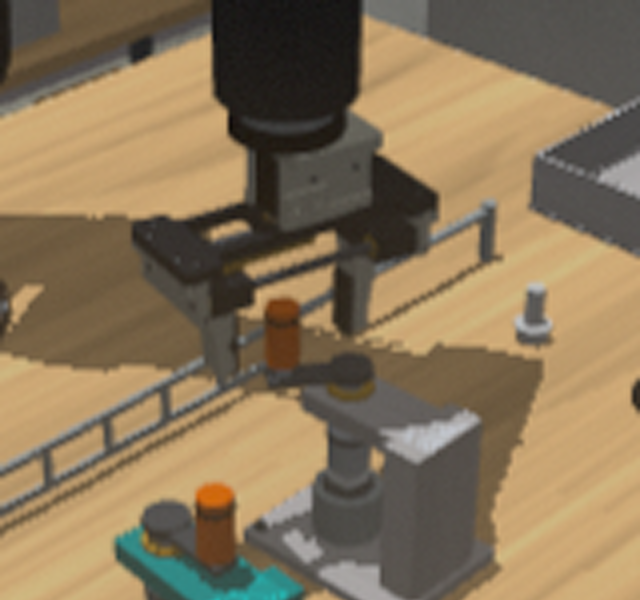

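The fingers straddle the knob, which sits about 3 mm toward tool +y (world −y). I'll correct that and close.

```bash
python3 -m handwheel '[0,-0.15,0,0,0,0, 0,-0.3,0,0,0,0, 0,-0.3,0,0,0,0]'
python3 -m handwheel '[0,0,0,0,0,0, 0,0,0,0,0,0, 0,0,0,0,0,0, 0,0,0,0,0,0, 0,0,0,0,0,0, 0,0,0,0,0,0, 0,0,0,0,0,0, 0,0,0,0,0,0]' 255 25
python3 - <<'E'
from plant import sensors, viewer, r
from h import *
s=sensors.get_state();print(s["tcp_pos"],s["contact_force"],s["moment"],s["gripper_width"])
c=viewer.capture("wrist");S=viewer.capture("scene")
a=cv2.resize(c["img"][120:300,200:440],None,fx=3,fy=3); cv2.imwrite("pics/w3c.png",a[:,:,::-1])
b=cv2.resize(S["img"][120:240,290:410],None,fx=5,fy=5,interpolation=cv2.INTER_CUBIC)[:600]; cv2.imwrite("pics/s3c.png",b[:,:,::-1])
E
```

```text
time_s: 3.75
tcp_pos: [0.4754, 0.0321, 0.1736]
eef_rot: [-179.9, -0.1, -13.1]
contact_force: [-0.0, -0.4, -0.4]
gripper_width: 0.0876
time_s: 4.55
tcp_pos: [0.4754, 0.0321, 0.1736]
eef_rot: [-179.9, -0.1, -13.1]
contact_force: [-0.1, 0.7, 0.3]
gripper_width: 0.0294
[0.4753539  0.03206934 0.17356737] [-0.12413995  0.66060243  0.34347552] [-0.04747053  0.01369409  0.04234822] 0.029423966371241898
```

View pics/w3c.png

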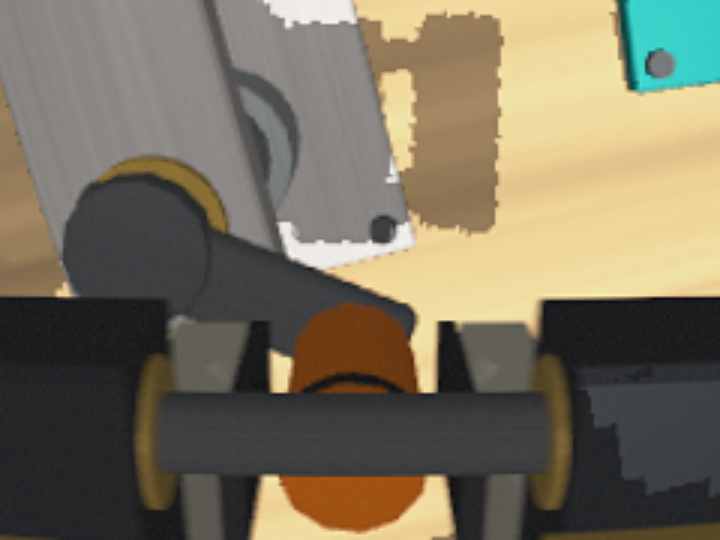

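View pics/s3c.png

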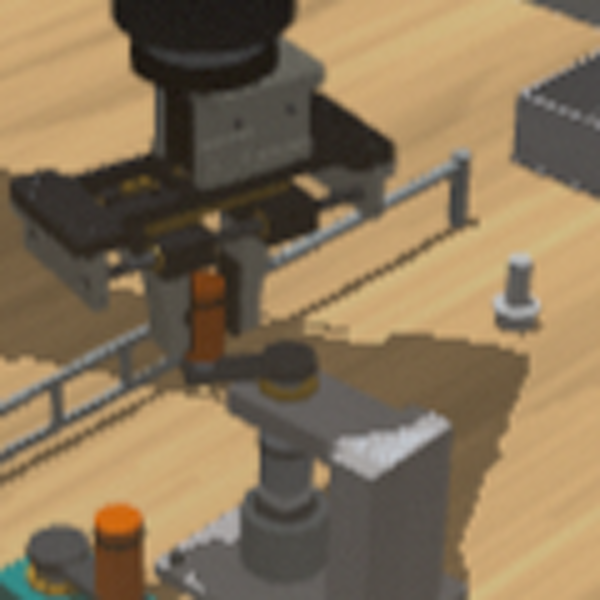

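Still closing and nicely centred (fingers visible on both sides of the knob). More rows to let it grip; tips are about 12 mm above the knob's base.

```bash
python3 -m handwheel '[0,0,0,0,0,0, 0,0,0,0,0,0, 0,0,0,0,0,0, 0,0,0,0,0,0]' 255 25; python3 -m handwheel '[0,0,0,0,0,0, 0,0,0,0,0,0]'
python3 - <<'E'
from plant import sensors
s=sensors.get_state();print(s["tcp_pos"],s["contact_force"],s["moment"])
E
```

```text
time_s: 5.05
tcp_pos: [0.4754, 0.0321, 0.1736]
eef_rot: [-179.9, -0.1, -13.1]
contact_force: [0.1, -1.0, 0.1]
gripper_width: 0.0237
time_s: 5.25
tcp_pos: [0.4754, 0.0321, 0.1736]
eef_rot: [-179.9, -0.1, -13.1]
contact_force: [0.3, -0.1, 0.2]
gripper_width: 0.0236
[0.47539839 0.03210805 0.17361104] [ 0.3497195  -0.12672573  0.23973588] [0.03139075 0.04128913 0.02215895]
```

Run:
```python
import numpy as np
# absolute TCP targets assuming centre C (offset knob->tcp folded in)
a0=np.radians(-124.6); p0=np.array([47.54,3.21]); C=p0-4.8*np.array([np.cos(a0),np.sin(a0)])
print("C",C)
for i in range(1,8):
    a=a0+.08*i; print(round(.08*i,2),np.round(C+4.8*np.array([np.cos(a),np.sin(a)])-p0,2))
```

```text
C [50.26564998  7.16105457]
0.08 [ 0.32 -0.21]
0.16 [ 0.66 -0.38]
0.24 [ 1.02 -0.53]
0.32 [ 1.38 -0.66]
0.4 [ 1.75 -0.75]
0.48 [ 2.13 -0.81]
0.56 [ 2.52 -0.84]
```

```bash
python3 -m handwheel '[0.32,-0.21,0,0,0,0, 0.66,-0.38,0,0,0,0, 1.02,-0.53,0,0,0,0, 1.38,-0.66,0,0,0,0, 1.38,-0.66,0,0,0,0]'
cat > look.py <<'E'
import sys
from plant import sensors, viewer
from h import *
n=sys.argv[1]
F=[]
s=sensors.get_state();print(s["tcp_pos"].round(4),"F",s["contact_force"].round(2),"M",s["moment"].round(2),s["gripper_width"])
c=viewer.capture("wrist");S=viewer.capture("scene")
a=cv2.resize(c["img"][110:270,160:480],None,fx=2.5,fy=2.5); b=cv2.resize(S["img"][140:220,300:380],None,fx=5,fy=5,interpolation=cv2.INTER_CUBIC)
b=cv2.copyMakeBorder(b,0,0,0,0,cv2.BORDER_CONSTANT)
a=cv2.resize(a,(400,200)); b2=cv2.resize(b,(400,400))
im=np.hstack([np.vstack([a,np.zeros((200,400,3),np.uint8)]),b2])
cv2.imwrite(f"pics/{n}.png",im[:,:,::-1]); np.savez(f"pics/{n}.npz",w=c["img"],s=S["img"])
E
python3 look.py a1
```

```text
time_s: 5.75
tcp_pos: [0.4898, 0.0252, 0.1736]
eef_rot: [-180.0, -0.1, -13.1]
contact_force: [0.3, -0.9, 0.1]
gripper_width: 0.0237
[0.4898 0.0252 0.1736] F [ 0.31 -0.94  0.06] M [-0.55 -0.1   0.  ] 0.02373391766409111
```

View pics/a1.png

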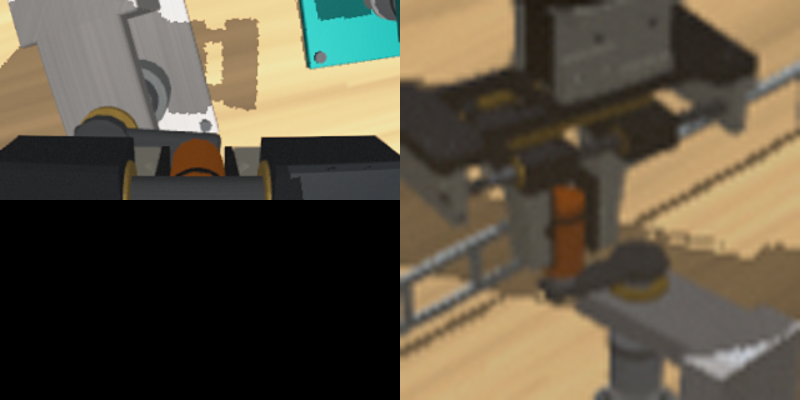

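```bash
cat > nxt.py <<'E'
import sys; from plant import sensors; import numpy as np
C=np.array([float(sys.argv[4]),float(sys.argv[5])]) if len(sys.argv)>4 else np.array([50.27,7.16])
st=float(sys.argv[1]); n=int(sys.argv[2])
R=float(sys.argv[3]) if len(sys.argv)>3 else 4.8
s=sensors.get_state(); p=s["tcp_pos"]*100; d=p[:2]-C; a=np.arctan2(d[1],d[0])
print("ang",round(np.degrees(a),1),"back rad",round(a+np.radians(124.6),3),"r",np.hypot(*d).round(3),"z",p[2].round(2),"F",s["contact_force"].round(2))
for i in range(1,n+1):
    q=C+R*np.array([np.cos(a+st*i),np.sin(a+st*i)])-p[:2]; print(round(q[0],2),round(q[1],2),end=" | ")
print("dz",round(17.36-p[2],2))
E
python3 nxt.py .08 5
```

```text
ang -105.9 back rad 0.326 r 4.82 z 17.36 F [ 1.15 -2.3  -0.31]
0.38 -0.07 | 0.76 -0.13 | 1.14 -0.16 | 1.52 -0.16 | 1.91 -0.13 | dz 0.0
```

```bash
python3 -m handwheel '[0.38,-0.07,0,0,0,0, 0.76,-0.13,0,0,0,0, 1.14,-0.16,0,0,0,0, 1.52,-0.16,0,0,0,0, 1.52,-0.16,0,0,0,0]'
python3 look.py a2; python3 nxt.py .08 5
```

```text
time_s: 6.35
tcp_pos: [0.5054, 0.0234, 0.1735]
eef_rot: [-180.0, -0.1, -13.1]
contact_force: [1.9, -4.3, -0.1]
gripper_width: 0.0236
[0.5054 0.0234 0.1735] F [ 1.86 -4.28 -0.07] M [-1.78 -0.35 -0.  ] 0.023575100661474894
ang -87.2 back rad 0.653 r 4.828 z 17.36 F [ 0.36 -4.66 -0.05]
0.38 0.06 | 0.76 0.13 | 1.13 0.22 | 1.49 0.34 | 1.85 0.5 | dz 0.0
```

View pics/a2.png

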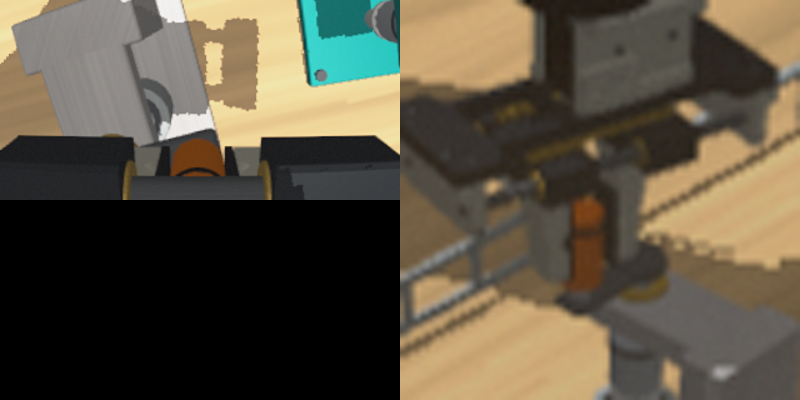

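Small radial pull (−4.5 N in y): the real centre lies slightly toward −y, so I'll shift my centre 1 mm.

```bash
python3 nxt.py .08 4 4.8 50.27 7.05
```

```text
ang -87.1 back rad 0.654 r 4.718 z 17.36 F [ 0.36 -4.66 -0.05]
0.39 -0.05 | 0.76 0.02 | 1.14 0.11 | 1.5 0.24 | dz 0.0
```

```bash
python3 -m handwheel '[0.39,-0.05,0,0,0,0, 0.76,0.02,0,0,0,0, 0.76,0.02,0,0,0,0]'
python3 look.py a3; python3 nxt.py .08 3 4.8 50.27 7.05
```

```text
time_s: 6.75
tcp_pos: [0.5134, 0.0241, 0.1736]
eef_rot: [-179.9, -0.2, -13.1]
contact_force: [0.3, -0.4, 0.2]
gripper_width: 0.0233
[0.5134 0.0241 0.1736] F [ 0.3  -0.44  0.21] M [ 0.04 -0.29  0.  ] 0.0233478190302738
ang -77.3 back rad 0.825 r 4.758 z 17.36 F [ 0.49  0.77 -1.45]
0.38 0.06 | 0.74 0.19 | 1.09 0.34 | dz 0.0
```

View pics/a3.png

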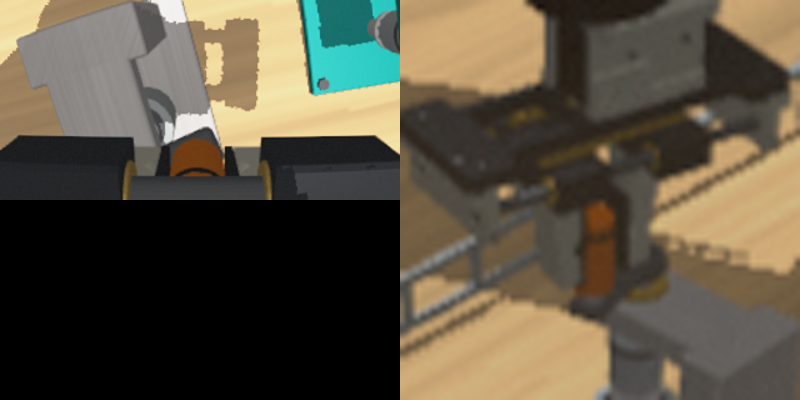

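Not dropped: hub and brass look unchanged. I'll crop lower to watch the socket under the arm.

```bash
python3 -m handwheel '[0.38,0.06,0,0,0,0, 0.74,0.19,0,0,0,0, 0.74,0.19,0,0,0,0]'
cat > look.py <<'E'
import sys
from plant import sensors, viewer
from h import *
n=sys.argv[1]
s=sensors.get_state();print(s["tcp_pos"].round(4),"F",s["contact_force"].round(2),"M",s["moment"].round(2),round(s["gripper_width"],4))
S=viewer.capture("scene")["img"]; R=np.load("pics/a2.npz")["s"]
f=lambda I:cv2.resize(I[170:245,310:390],(400,375),interpolation=cv2.INTER_CUBIC)
cv2.imwrite(f"pics/{n}.png",np.hstack([f(R),f(S)])[:,:,::-1])
# socket column intensity, vertical shift vs reference by phase matching
g=lambda I:cv2.cvtColor(I,cv2.COLOR_RGB2GRAY).astype(np.float32)
t=g(R)[205:224,337:352]; best=cv2.matchTemplate(g(S)[199:234,337:352],t,cv2.TM_CCOEFF_NORMED)[:,0]
print("shift scores dy-6..",dict(zip(range(-6,11),best.round(2))))
E
python3 look.py a4; python3 nxt.py .08 3 4.8 50.27 7.05
```

```text
time_s: 7.15
tcp_pos: [0.5211, 0.0263, 0.1736]
eef_rot: [-179.9, -0.2, -13.1]
contact_force: [-0.0, 1.5, -1.1]
gripper_width: 0.0235
[0.5211 0.0263 0.1736] F [-0.01  1.49 -1.12] M [ 0.55 -0.01  0.  ] 0.0235
shift scores dy-6.. {-6: np.float32(0.58), -5: np.float32(0.65), -4: np.float32(0.7), -3: np.float32(0.77), -2: np.float32(0.85), -1: np.float32(0.96), 0: np.float32(0.99), 1: np.float32(0.95), 2: np.float32(0.89), 3: np.float32(0.85), 4: np.float32(0.84), 5: np.float32(0.85), 6: np.float32(0.84), 7: np.float32(0.81), 8: np.float32(0.76), 9: np.float32(0.72), 10: np.float32(0.7)}
ang -67.4 back rad 0.998 r 4.783 z 17.36 F [ 1.87  1.2  -1.3 ]
0.35 0.15 | 0.69 0.33 | 1.01 0.55 | dz 0.0
```

View pics/a4.png

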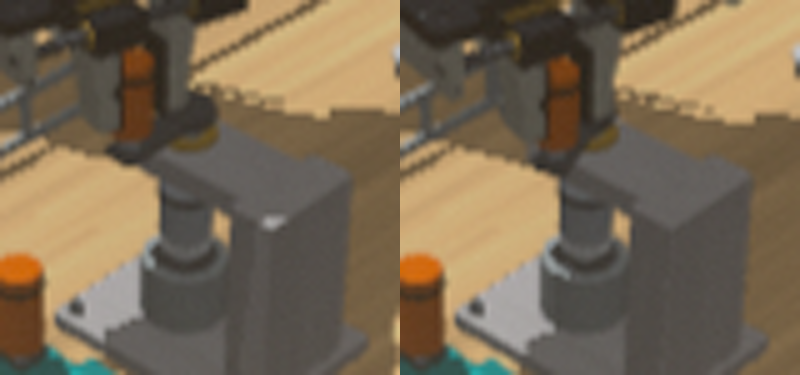

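The view shows the socket above the boss (crop (585,220)) at zero shift: no drop yet. Continuing.

```bash
sed -i 's/^print("shift.*/print("shift",best.argmax()-6,best.max().round(3),"s0",best[6].round(3),"s3",best[9].round(3))/' look.py
python3 -m handwheel '[0.35,0.15,0,0,0,0, 0.69,0.33,0,0,0,0, 0.69,0.33,0,0,0,0]'
python3 look.py a5; python3 nxt.py .08 3 4.8 50.27 7.08
```

```text
time_s: 7.5
tcp_pos: [0.5284, 0.03, 0.1735]
eef_rot: [-179.9, -0.2, -13.1]
contact_force: [-0.5, 1.5, -0.4]
gripper_width: 0.0238
[0.5284 0.03   0.1735] F [-0.46  1.55 -0.38] M [0.61 0.17 0.  ] 0.0238
shift 0 0.992 s0 0.992 s3 0.839
ang -57.8 back rad 1.166 r 4.825 z 17.35 F [ 0.13  2.13 -0.81]
0.3 0.24 | 0.6 0.48 | 0.88 0.74 | dz 0.01
```

View pics/a5.png

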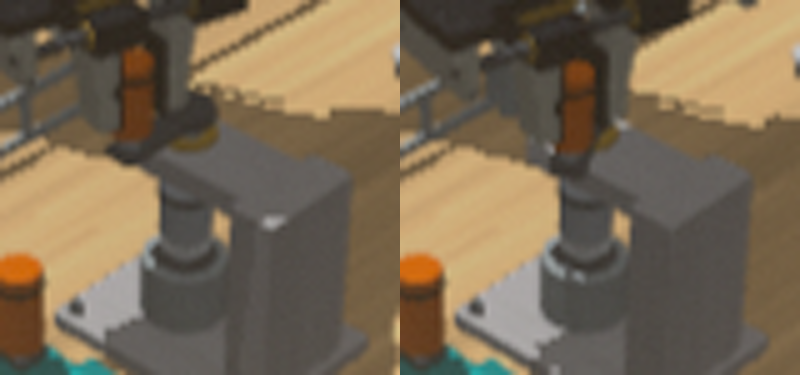

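Socket unchanged: no drop. Continue.

```bash
python3 -m handwheel '[0.3,0.24,0,0,0,0, 0.6,0.48,0,0,0,0, 0.6,0.48,0,0,0,0]'
python3 look.py a6; python3 nxt.py .08 3 4.8 50.27 7.08
```

```text
time_s: 7.85
tcp_pos: [0.535, 0.035, 0.1736]
eef_rot: [-179.9, -0.2, -13.1]
contact_force: [1.6, -0.4, -1.1]
gripper_width: 0.0232
[0.535  0.035  0.1736] F [ 1.56 -0.36 -1.11] M [-0.1  -0.35 -0.03] 0.0232
shift 0 0.991 s0 0.991 s3 0.824
ang -48.0 back rad 1.337 r 4.823 z 17.36 F [ 0.73  0.37 -1.86]
0.26 0.29 | 0.51 0.57 | 0.74 0.88 | dz -0.0
```

View pics/a6.png

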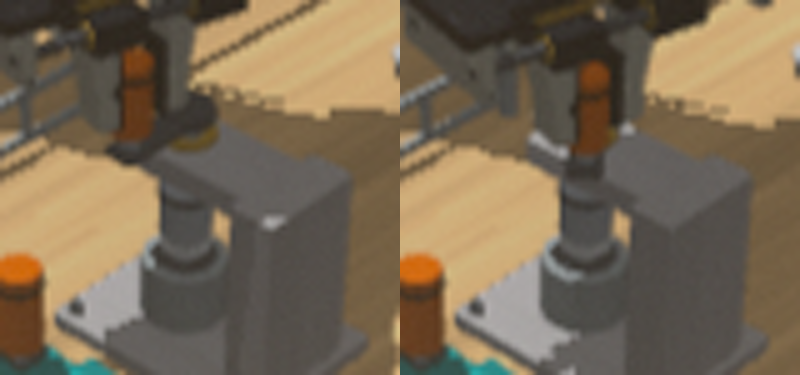

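No drop; the numeric shift matches the picture, so I'll rely on it and view a picture when it changes.

```bash
python3 -m handwheel '[0.26,0.29,0,0,0,0, 0.51,0.57,0,0,0,0, 0.51,0.57,0,0,0,0]'
python3 look.py a7; python3 nxt.py .08 3 4.8 50.27 7.08
```

```text
time_s: 8.2
tcp_pos: [0.5406, 0.041, 0.1736]
eef_rot: [-179.9, -0.3, -13.1]
contact_force: [2.3, -1.7, -1.6]
gripper_width: 0.0237
[0.5406 0.041  0.1736] F [ 2.26 -1.66 -1.64] M [-0.48 -0.73 -0.01] 0.0237
shift 0 0.99 s0 0.99 s3 0.806
ang -38.1 back rad 1.509 r 4.823 z 17.37 F [ 2.42 -0.7  -1.85]
0.21 0.33 | 0.41 0.65 | 0.58 1.0 | dz -0.01
```

```bash
python3 -m handwheel '[0.24,0.32,0,0,0,0, 0.45,0.64,0,0,0,0, 0.45,0.64,0,0,0,0]'
python3 look.py a8; python3 nxt.py .08 3 4.8 50.33 7.06
```

```text
time_s: 8.55
tcp_pos: [0.5454, 0.048, 0.1737]
eef_rot: [-179.8, -0.3, -13.1]
contact_force: [0.8, -0.8, -0.5]
gripper_width: 0.0237
[0.5454 0.048  0.1737] F [ 0.84 -0.84 -0.45] M [-0.03 -0.34 -0.04] 0.0237
shift 0 0.992 s0 0.992 s3 0.803
ang -28.3 back rad 1.681 r 4.782 z 17.37 F [1.78 0.56 0.  ]
0.18 0.34 | 0.32 0.69 | 0.43 1.06 | dz -0.01
```

```bash
python3 -m handwheel '[0.18,0.34,0,0,0,0, 0.32,0.69,0,0,0,0, 0.32,0.69,0,0,0,0]'
python3 look.py a9; python3 nxt.py .08 3 4.8 50.33 7.06
```

```text
time_s: 8.9
tcp_pos: [0.5487, 0.0554, 0.1736]
eef_rot: [-179.8, -0.3, -13.1]
contact_force: [-0.4, 0.4, -0.4]
gripper_width: 0.024
[0.5487 0.0554 0.1736] F [-0.37  0.38 -0.45] M [ 0.15 -0.19 -0.01] 0.024
shift 0 0.993 s0 0.993 s3 0.805
ang -18.5 back rad 1.851 r 4.796 z 17.37 F [ 0.49  0.97 -1.09]
0.11 0.37 | 0.19 0.74 | 0.24 1.12 | dz -0.01
```

View pics/a9.png

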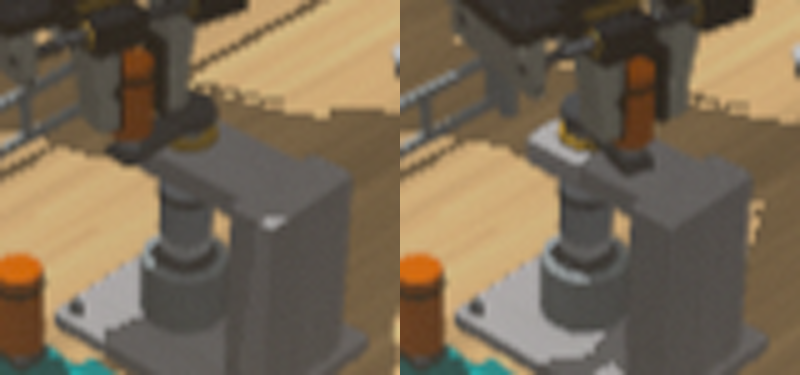

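Clear: the socket and brass are unchanged with the crank now pointing toward the column. Continue.

```bash
python3 -m handwheel '[0.11,0.37,0,0,0,0, 0.19,0.74,0,0,0,0, 0.19,0.74,0,0,0,0]'
python3 look.py a10; python3 nxt.py .08 3 4.8 50.33 7.06
```

```text
time_s: 9.25
tcp_pos: [0.5508, 0.0633, 0.1737]
eef_rot: [-179.8, -0.3, -13.0]
contact_force: [0.5, 1.5, -0.2]
gripper_width: 0.0237
[0.5508 0.0633 0.1737] F [ 0.53  1.52 -0.18] M [ 0.15 -0.08  0.01] 0.0237
shift 0 0.993 s0 0.993 s3 0.806
ang -8.8 back rad 2.021 r 4.803 z 17.37 F [-0.52  0.09 -0.24]
0.04 0.38 | 0.05 0.77 | 0.04 1.15 | dz -0.01
```

```bash
python3 -m handwheel '[0.04,0.38,0,0,0,0, 0.05,0.77,0,0,0,0, 0.05,0.77,0,0,0,0]'
python3 look.py a11; python3 nxt.py .08 3 4.8 50.33 7.06
```

```text
time_s: 9.6
tcp_pos: [0.5514, 0.0715, 0.1737]
eef_rot: [-179.7, -0.3, -13.0]
contact_force: [0.7, 1.4, -1.1]
gripper_width: 0.0234
[0.5514 0.0715 0.1737] F [ 0.71  1.36 -1.12] M [ 0.27 -0.27 -0.06] 0.0234
shift 0 0.993 s0 0.993 s3 0.804
ang 1.0 back rad 2.193 r 4.809 z 17.37 F [ 0.96  0.61 -0.73]
-0.03 0.38 | -0.08 0.76 | -0.17 1.14 | dz -0.01
```

```bash
python3 -m handwheel '[-0.03,0.38,0,0,0,0, -0.08,0.76,0,0,0,0, -0.08,0.76,0,0,0,0]'
python3 look.py a12; python3 nxt.py .08 3 4.8 50.33 7.06
```

```text
time_s: 9.95
tcp_pos: [0.5506, 0.0797, 0.1737]
eef_rot: [-179.7, -0.3, -13.0]
contact_force: [1.3, 0.9, -1.7]
gripper_width: 0.0233
[0.5506 0.0797 0.1737] F [ 1.27  0.94 -1.68] M [ 0.52 -0.31  0.01] 0.0233
shift 0 0.99 s0 0.99 s3 0.805
ang 10.8 back rad 2.363 r 4.816 z 17.37 F [ 2.21  1.23 -1.68]
-0.1 0.37 | -0.22 0.74 | -0.36 1.09 | dz -0.01
```

```bash
python3 -m handwheel '[-0.08,0.37,0,0,0,0, -0.2,0.74,0,0,0,0, -0.2,0.74,0,0,0,0]'
python3 look.py a13; python3 nxt.py .08 3 4.8 50.35 7.06
```

```text
time_s: 10.3
tcp_pos: [0.5485, 0.0874, 0.1738]
eef_rot: [-179.7, -0.3, -13.0]
contact_force: [1.6, -0.0, -0.4]
gripper_width: 0.0233
[0.5485 0.0874 0.1738] F [ 1.58 -0.01 -0.42] M [ 0.21 -0.2   0.  ] 0.0233
shift 0 0.939 s0 0.939 s3 0.839
ang 20.5 back rad 2.532 r 4.805 z 17.38 F [0.58 1.3  0.1 ]
-0.15 0.35 | -0.33 0.69 | -0.53 1.02 | dz -0.02
```

View pics/a13.png

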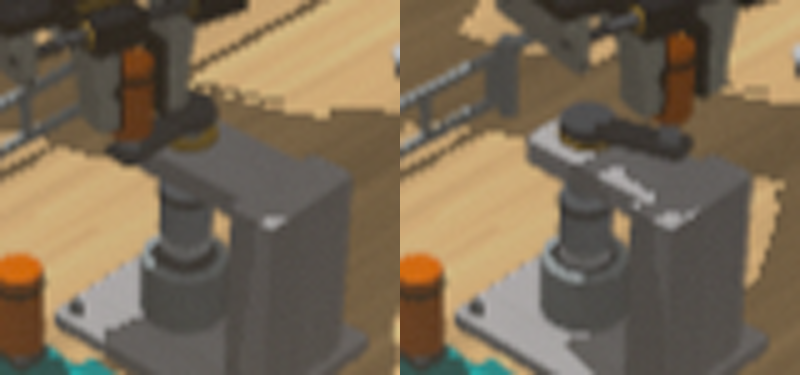

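The picture changed: the crank now hangs with a clear gap below the held knob, and the match score fell. I'll check the sink amount against the previous view.

Run:
```python
from plant import sensors, viewer
from h import *
c=viewer.capture("scene");S=c["img"]; R=np.load("pics/a2.npz")["s"]
P=cv2.imread("pics/a12.png")[:,400:,:]
f=lambda I:cv2.resize(I[175:235,320:370],(500,600),interpolation=cv2.INTER_CUBIC)
cur=cv2.resize(S[170:245,310:390],(400,375),interpolation=cv2.INTER_CUBIC)[:,:,::-1]
k=lambda I:cv2.resize(I[60:300,60:300],(400,400))
cv2.imwrite("pics/cmp1.png",np.hstack([k(P),k(cur)])); np.savez("pics/drop.npz",s=S)
for z in (.156,.148,.140): print(z,proj(c,[.5014,.0724,z]))
g=lambda I:cv2.cvtColor(I,cv2.COLOR_RGB2GRAY).astype(int)
print("before",g(R)[200:226,344:350].mean(1).round().astype(int)); print("now   ",g(S)[200:226,344:350].mean(1).round().astype(int))
```

```text
0.156 [348.14076553 190.66759958]
0.148 [348.08051361 193.06772037]
0.14 [348.02069097 195.45074095]
before [86 98 96 90 84 79 76 79 83 81 66 60 74 78 77 77 77 78 79 88 92 82 64 59
 72 87]
now    [125 147 117  90  85  81  77  75  76  81  89  87  68  60  71  76  77  77
  78  78  80  88  94  81  91 110]
```

View pics/cmp1.png

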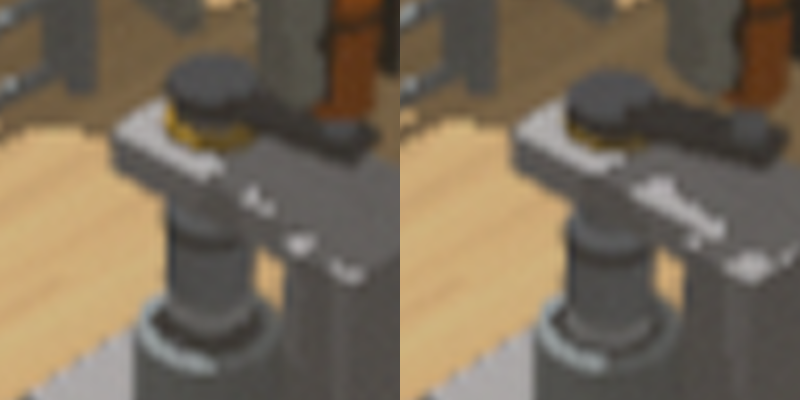

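The band on the socket moved down 2.2 px, where 8 mm projects to 2.4 px, so the bolt has dropped at between 10.8° and 20.5° (about 15.7°). Now forward (clockwise) about 365° from here, to end at about 15.7°.

```bash
python3 nxt.py -.1 8 4.8 50.34 7.06
```

```text
ang 20.3 back rad 2.528 r 4.811 z 17.38 F [ 0.41 -0.1  -0.44]
0.13 -0.46 | 0.23 -0.93 | 0.28 -1.41 | 0.28 -1.89 | 0.24 -2.37 | 0.14 -2.84 | 0.0 -3.3 | -0.18 -3.74 | dz -0.02
```

```bash
python3 -m handwheel '[0.13,-0.46,0,0,0,0, 0.23,-0.93,0,0,0,0, 0.28,-1.41,0,0,0,0, 0.28,-1.89,0,0,0,0, 0.24,-2.37,0,0,0,0, 0.14,-2.84,0,0,0,0, 0,-3.3,0,0,0,0, -0.18,-3.74,0,0,0,0]'; python3 look.py b1
python3 nxt.py -.1 8 4.8 50.34 7.06
```

```text
time_s: 11.2
tcp_pos: [0.5464, 0.0494, 0.1736]
eef_rot: [-179.7, -0.3, -13.0]
contact_force: [-1.1, 1.2, -1.5]
gripper_width: 0.0234
[0.5464 0.0494 0.1736] F [-1.07  1.16 -1.55] M [ 0.48  0.4  -0.03] 0.0234
shift 0 0.94 s0 0.94 s3 0.83
ang -26.9 back rad 1.704 r 4.779 z 17.37 F [-0.35  0.1  -1.85]
-0.22 -0.43 | -0.5 -0.82 | -0.82 -1.18 | -1.17 -1.5 | -1.55 -1.79 | -1.96 -2.05 | -2.39 -2.25 | -2.84 -2.42 | dz -0.01
```

View pics/b1.png

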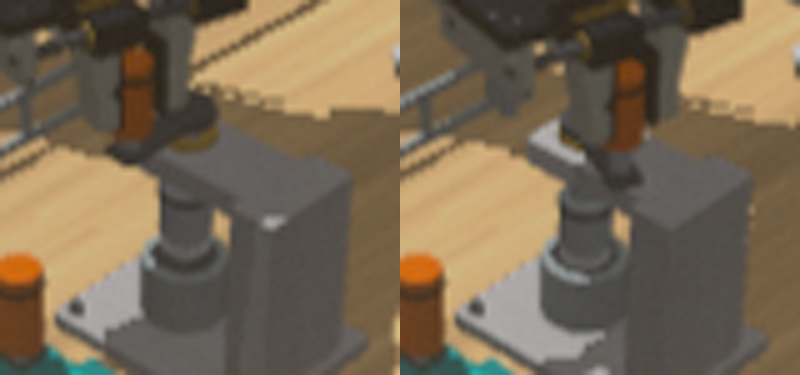

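The crank follows: the arm is under the knob with a gap, and the socket is still low. Continue.

```bash
python3 -m handwheel '[-0.22,-0.43,0,0,0,0, -0.5,-0.82,0,0,0,0, -0.82,-1.18,0,0,0,0, -1.17,-1.5,0,0,0,0, -1.55,-1.79,0,0,0,0, -1.96,-2.05,0,0,0,0, -2.39,-2.25,0,0,0,0, -2.84,-2.42,0,0,0,0]'; python3 look.py b2
python3 nxt.py -.1 8 4.8 50.34 7.06
```

```text
time_s: 12.05
tcp_pos: [0.5175, 0.0249, 0.1738]
eef_rot: [-179.7, -0.3, -13.0]
contact_force: [-0.4, 4.4, -1.2]
gripper_width: 0.0231
[0.5175 0.0249 0.1738] F [-0.37  4.44 -1.17] M [ 1.73  0.3  -0.04] 0.0231
shift 2 0.909 s0 0.83 s3 0.885
ang -73.7 back rad 0.888 r 4.785 z 17.38 F [-1.81  4.11 -1.1 ]
-0.46 -0.13 | -0.94 -0.19 | -1.42 -0.21 | -1.9 -0.17 | -2.37 -0.1 | -2.83 0.03 | -3.28 0.2 | -3.71 0.42 | dz -0.02
```

```bash
python3 nxt.py -.1 8 4.8 50.30 7.13
```

```text
ang -73.5 back rad 0.892 r 4.863 z 17.38 F [-1.81  4.11 -1.1 ]
-0.48 -0.05 | -0.96 -0.12 | -1.44 -0.14 | -1.92 -0.11 | -2.39 -0.03 | -2.85 0.09 | -3.3 0.26 | -3.73 0.48 | dz -0.02
```

```bash
python3 -m handwheel '[-0.48,-0.05,0,0,0,0, -0.96,-0.12,0,0,0,0, -1.44,-0.14,0,0,0,0, -1.92,-0.11,0,0,0,0, -2.39,-0.03,0,0,0,0, -2.85,0.09,0,0,0,0, -3.3,0.26,0,0,0,0, -3.73,0.48,0,0,0,0]'; python3 look.py b3
python3 nxt.py -.1 8 4.8 50.30 7.13
```

```text
time_s: 12.9
tcp_pos: [0.4792, 0.0296, 0.1739]
eef_rot: [-179.7, -0.3, -13.0]
contact_force: [1.4, 0.6, -1.1]
gripper_width: 0.0234
[0.4792 0.0296 0.1739] F [ 1.36  0.58 -1.1 ] M [ 0.02 -0.48 -0.  ] 0.0234
shift -1 0.927 s0 0.926 s3 0.823
ang -120.4 back rad 0.074 r 4.806 z 17.39 F [ 0.1   0.37 -1.9 ]
-0.4 0.27 | -0.77 0.57 | -1.11 0.91 | -1.42 1.28 | -1.69 1.68 | -1.91 2.1 | -2.09 2.54 | -2.23 3.0 | dz -0.03
```

View pics/b3.png

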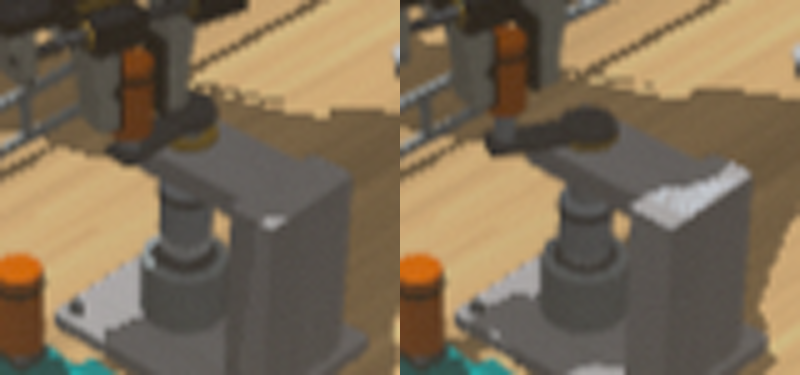

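The crank follows, hub lower than at the same angle at the start (brass nearly covered, pin visible under the knob). Continue.

```bash
python3 -m handwheel '[-0.4,0.27,0,0,0,0, -0.77,0.57,0,0,0,0, -1.11,0.91,0,0,0,0, -1.42,1.28,0,0,0,0, -1.69,1.68,0,0,0,0, -1.91,2.1,0,0,0,0, -2.09,2.54,0,0,0,0, -2.23,3,0,0,0,0]'; python3 look.py b4
python3 nxt.py -.1 8 4.8 50.30 7.13
```

```text
time_s: 13.75
tcp_pos: [0.4565, 0.0602, 0.174]
eef_rot: [-179.7, -0.3, -13.0]
contact_force: [3.1, -0.5, -1.4]
gripper_width: 0.0234
[0.4565 0.0602 0.174 ] F [ 3.11 -0.47 -1.43] M [-0.22 -1.14  0.  ] 0.0234
shift 0 0.895 s0 0.895 s3 0.747
ang -167.1 back rad -0.743 r 4.774 z 17.4 F [1.25 1.94 0.14]
-0.11 0.47 | -0.14 0.95 | -0.13 1.42 | -0.07 1.9 | 0.04 2.37 | 0.19 2.82 | 0.39 3.26 | 0.63 3.68 | dz -0.04
```

```bash
python3 -m handwheel '[-0.08,0.47,0,0,0,0, -0.1,0.95,0,0,0,0, -0.09,1.42,0,0,0,0, -0.03,1.9,0,0,0,0, 0.08,2.37,0,0,0,0, 0.23,2.82,0,0,0,0, 0.42,3.26,0,0,0,0, 0.66,3.68,0,0,0,0]'; python3 look.py b5
python3 nxt.py -.1 8 4.8 50.33 7.12
```

```text
time_s: 14.6
tcp_pos: [0.4632, 0.0976, 0.1739]
eef_rot: [-179.7, -0.3, -13.0]
contact_force: [3.3, -2.8, -2.8]
gripper_width: 0.0238
[0.4632 0.0976 0.1739] F [ 3.27 -2.85 -2.76] M [-1.27 -0.93 -0.09] 0.0238
shift 0 0.902 s0 0.902 s3 0.763
ang 145.9 back rad 4.72 r 4.799 z 17.39 F [ 2.08 -1.13 -2.06]
0.29 0.38 | 0.61 0.74 | 0.97 1.05 | 1.36 1.34 | 1.78 1.58 | 2.21 1.77 | 2.67 1.93 | 3.14 2.03 | dz -0.03
```

View pics/b5.png

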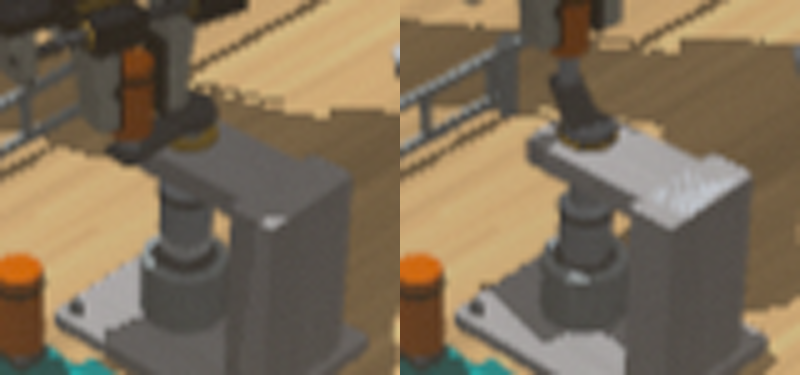

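About 234° forward done, hub well down on the bush. 130° remain.

```bash
python3 -m handwheel '[0.31,0.35,0,0,0,0, 0.63,0.7,0,0,0,0, 0.98,1.01,0,0,0,0, 1.37,1.29,0,0,0,0, 1.78,1.53,0,0,0,0, 2.21,1.72,0,0,0,0, 2.67,1.88,0,0,0,0, 3.14,1.98,0,0,0,0]'; python3 look.py b6
python3 nxt.py -.1 8 4.8 50.34 7.08
```

```text
time_s: 15.45
tcp_pos: [0.4954, 0.1183, 0.1739]
eef_rot: [-179.6, -0.3, -13.0]
contact_force: [-1.6, 0.5, -2.1]
gripper_width: 0.0234
[0.4954 0.1183 0.1739] F [-1.6   0.49 -2.06] M [ 0.26  0.52 -0.04] 0.0234
shift 0 0.914 s0 0.914 s3 0.795
ang 98.7 back rad 3.897 r 4.818 z 17.39 F [-0.06  1.15 -1.91]
0.48 0.03 | 0.96 0.03 | 1.44 -0.02 | 1.91 -0.11 | 2.37 -0.25 | 2.81 -0.44 | 3.23 -0.67 | 3.63 -0.94 | dz -0.03
```

```bash
python3 -m handwheel '[0.48,0.03,0,0,0,0, 0.96,0.03,0,0,0,0, 1.44,-0.02,0,0,0,0, 1.91,-0.11,0,0,0,0, 2.37,-0.25,0,0,0,0, 2.81,-0.44,0,0,0,0, 3.23,-0.67,0,0,0,0, 3.63,-0.94,0,0,0,0]'; python3 look.py b7
python3 nxt.py -.1 7 4.8 50.34 7.08
```

```text
time_s: 16.3
tcp_pos: [0.5329, 0.1088, 0.174]
eef_rot: [-179.6, -0.4, -13.0]
contact_force: [-0.6, 1.8, -1.2]
gripper_width: 0.0239
[0.5329 0.1088 0.174 ] F [-0.57  1.82 -1.22] M [0.49 0.17 0.06] 0.0239
shift 0 0.934 s0 0.934 s3 0.827
ang 51.6 back rad 3.075 r 4.817 z 17.4 F [ 1.92  1.84 -1.18]
0.35 -0.33 | 0.68 -0.68 | 0.97 -1.06 | 1.22 -1.47 | 1.43 -1.9 | 1.59 -2.35 | 1.71 -2.82 | dz -0.04
```

```bash
python3 -m handwheel '[0.35,-0.33,0,0,0,0, 0.68,-0.68,0,0,0,0, 0.97,-1.06,0,0,0,0, 1.22,-1.47,0,0,0,0, 1.43,-1.9,0,0,0,0, 1.59,-2.35,0,0,0,0, 1.63,-2.49,0,0,0,0, 1.63,-2.49,0,0,0,0]'; python3 -m handwheel '[0,0,0,0,0,0,0,0,0,0,0,0]'; python3 look.py b8
python3 nxt.py -.1 1 4.8 50.34 7.06
python3 - <<'E'
from h import *
from plant import viewer,sensors
c=viewer.capture("scene"); S=c["img"]; D=np.load("pics/drop.npz")["s"]
k=lambda I:cv2.resize(I[175:235,320:380],(400,400),interpolation=cv2.INTER_CUBIC)[:,:,::-1]
cv2.imwrite("pics/cmp2.png",np.hstack([k(D),k(S)]))
g=lambda I:cv2.cvtColor(I,cv2.COLOR_RGB2GRAY).astype(int)
print("drop",g(D)[200:226,344:350].mean(1).round().astype(int)); print("now ",g(S)[200:226,344:350].mean(1).round().astype(int))
s=sensors.get_state();cv2.imwrite("pics/wend.png",viewer.capture("wrist")["img"][:,:,::-1]);print(np.abs(s["qd"]).max(),s["contact_force"])
E
```

```text
time_s: 17.15
tcp_pos: [0.5498, 0.0831, 0.174]
eef_rot: [-179.7, -0.4, -13.0]
contact_force: [1.4, -1.8, -1.2]
gripper_width: 0.024
time_s: 17.35
tcp_pos: [0.5498, 0.0831, 0.1742]
eef_rot: [-179.7, -0.4, -13.0]
contact_force: [1.3, 0.3, -0.7]
gripper_width: 0.0233
[0.5498 0.0831 0.1742] F [ 1.26  0.32 -0.72] M [-0.17 -0.36 -0.  ] 0.0233
shift 0 0.921 s0 0.921 s3 0.791
ang 15.1 back rad 2.438 r 4.804 z 17.41 F [ 1.35  0.1  -1.5 ]
0.1 -0.47 | dz -0.05
drop [125 147 117  90  85  81  77  75  76  81  89  87  68  60  71  76  77  77
  78  78  80  88  94  81  91 110]
now  [126 157 134  96  86  81  78  77  76  76  76  78  87  90  76  61  68  77
  78  77  77  78  73  65  89 118]
0.06655160010572304 [ 0.85005459 -0.51095262 -1.07498477]
```

View pics/cmp2.png

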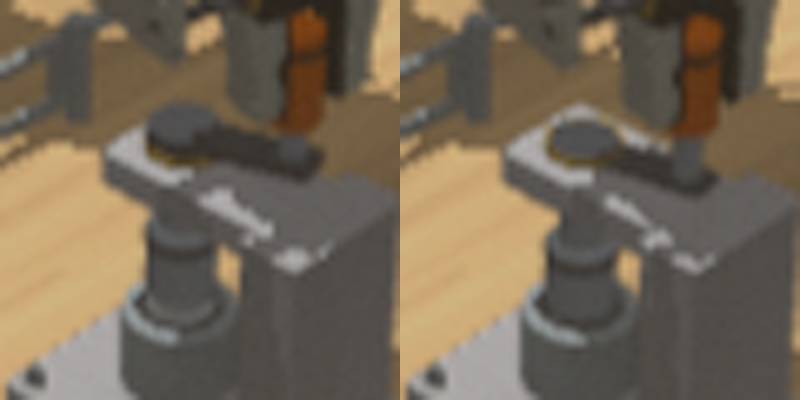

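View pics/wend.png

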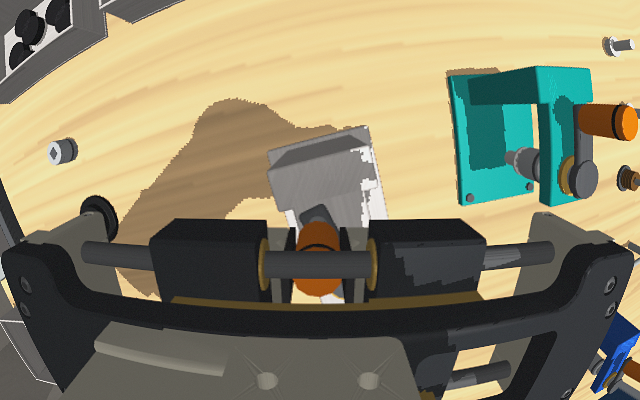

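The socket band sank another ~2.2 px (about 8 mm), the crank is back at the drop angle, the pin shows below the held knob, and everything is still. Handing in.

```bash
python3 -c "
from plant import r,sensors
print(r.close_job()); s=sensors.get_state(); print(s['time_s'],s['gripper_width'],s['contact_force'])"
```

```text
the job is handed in; nothing more can be done
None
the job is handed in; nothing more can be done
```

I gripped the orange knob of the grey aluminium jig and turned it backward until the bolt dropped. Then I turned it forward one turn and handed the job in still holding the knob. No verdict is reported.

- **Drop:** it came about 2.4–2.5 rad back from the start. The socket sank about 2.2 px in the scene view, against 2.4 px expected for 8 mm. I only bracketed the drop between two stops, 10.8° and 20.5° of knob direction.
- **Forward turn:** I turned about 365° from where I stopped, ending at about 15°. That is one turn from the middle of the bracket, so it could be off by about ±5°.
- **Last checks:**
  - The socket sank about another 2.2 px (8 mm).
  - The knob was held with the pin showing beneath it, and the gripper read 23.3 mm.
  - The arm was still, and forces at my stops stayed below about 6 N.
  - The clock read about 17.5 s of the 64 s allowed.
- **Not checked or unreliable:**
  - My automatic socket-shift number kept reading 0 at the end, because fixed parts of the background dominate it. I relied on the brightness profile and the pictures instead.
  - The reading I asked for after hand-in was refused, so I have no numbers from the final second.
  - I did not go near the gate or the loose hardware, but I made no separate before-and-after check of them.

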